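# Set the gauge selector to the triangle line and hold the gauge plunger in

## Task

Set the gauge selector on the grey test console to the line with the triangular brass tag: push the upright tab on its lever round with a fingertip, click by click, until the lever rests in the click that points straight at the triangle. Only then press the black plunger beside the round gauge fully down with a fingertip, and finish while holding it down so that the gauge can be read. Do not grip or force the lever, and leave the other things on the console and the bench where they are.

Things in the scene. Friction and masses are not known exactly. Their poses are not given: they have to be found in the camera images.
- console: The gauge selector console: a grey steel box 220 x 340 mm and 60 mm high with a bare metal top plate, bolted to the bench. Origin: centre of its underside; z up. Its front (-x side, six couplers that stick out 32 mm) looks roughly to the robot, yaw varies. On its top plate are the selector with its lever, the tags, a round flush gauge (73 mm across, 10 mm high, centre at x +66, y -82 mm of the console) and the black plunger.
- selector_axis (a point): The selector's turning axis (vertical), a point at the height of the console's top plate. A round flange 74 mm across and 12 mm high and a hub with its nut to 37 mm above the plate surround it. Axes as the console's.
- selector (a joint): Angle of the selector lever, rad; 0 = the lever points along the console's -x, grows counter-clockwise seen from above (towards the console's -y). Six click positions at -1.25, -0.75, -0.25, 0.25, 0.75 and 1.25; stops at -1.4 and 1.4. A spring detent draws the lever into the nearest click, so it jumps ahead of the finger once it is past half-way (0.25 rad from each click); about 3 to 5 N at the tab carries it over. It starts in one of the two middle clicks, which have no tag.
- thumb_tab: The tab to push: an upright steel fin on the lever, 24 mm long along the lever, 8 mm thick and 32 mm tall. Origin: its centre, 62 mm from the selector axis and 39.5 mm above the top plate, so it spans 24 to 55 mm above the plate; it turns with the lever. x runs along the lever towards the axis. The flat lever below it is 16 mm wide, its top 24.5 mm above the plate, its pointed end 80 mm from the axis.
- pointer_line (a point): A point that turns with the lever, 92 mm from the axis in the direction in which the lever points, 3 mm above the plate: it lies over the tag at which the lever points.
- tag_triangle: The triangular brass tag (wanted): 3 mm thick, sides 32 mm, screwed flat on the top plate, centre 92 mm from the selector axis. Origin: centre of its underside. The four tags mark the four outer click positions (-1.25, -0.75, 0.75, 1.25) in an order that changes; the bearing of the tag from the selector axis gives the click.
- tag_round: The round brass tag, 30 mm across, 3 mm thick. Origin: centre of its underside.
- tag_square: The square brass tag, 26 x 26 mm, 3 mm thick. Origin: centre of its underside.
- tag_bar: The narrow oblong brass tag, 34 x 11 mm, 3 mm thick. Origin: centre of its underside.
- push_head: The gauge plunger's black round head, 36 mm across, beside the round gauge near the right-hand side of the console. Origin: centre of its upper face, 28 mm above the top plate when up; it is pressed straight down.
- gauge_push (a joint): Travel of the plunger, m: 0 up, 0.006 fully down. Spring: 2 N at the start, 5 N fully down, then a hard stop; it springs back up when let go. The gauge's needle turns with it.
- port_plug: Leave alone: the spare port plug, a turned steel plug 24 mm across and 28 mm tall, standing on the left rear corner of the console.
- bush: Leave alone: a bright steel bush, a plain ring 29 mm across, 18 mm bore, 20 mm tall, standing on the right front corner of the console.
- rocker_arm: Leave alone: a grey cast rocker arm, about 170 mm long and 36 mm tall, lying on the bench to the right.
- hex_bolt: Leave alone: a steel hex bolt, 68 mm long, lying on the bench to the right.
- grease_tin: Leave alone: a round tin 100 mm across and 125 mm tall, standing to the left.
- screwdriver: Leave alone: a red-handled screwdriver lying on the bench to the left front of the console.

How it is judged:
By the outcome, as a careful person would: the job done as asked, in the order asked, and still so for the second after the job is handed in, while the arm keeps its last pose, push and grip.
It also fails if it takes over 48 s, if anything falls off the work surface, if the arm or the gripper's body presses on something with over 40 N, if the wrist force passes 120 N, or if a joint passes its speed limit or range.

## Robot

A 6-joint arm with a two-finger parallel gripper is mounted at the origin on the work surface. World frame = base frame: x ahead of the robot, y to its left, z up, the work surface at z = 0. Lengths are in m, angles in rad, forces in N, time in s.
With the tool pointing down it reaches from about 0.35 to 0.95 m from the base axis. Payload 17.4 kg.
Tool frame: the origin (TCP) lies at the very end of the fingers, on their centre line; the grasp point (between the pads) lies 19 mm behind it; z points along the fingers, y is the direction in which the jaws open and shut (so a half turn about z gives the same grasp; the last joint's range is limited). The gripper opens to 93 mm and grips with 3 to 60 N. Pads are 15 mm wide; open, the fingers measure 128 mm over their backs; the gripper's body (75 mm by 188 mm) begins 65 mm behind the grasp point.
Start: joints at [1.069, 0.116, 1.442, -0, 1.584, -0.038], TCP at [0.302, 0.604, 0.219] pointing down, gripper open.
Joint ranges: [-2.83, 2.83], [-0.83, 2.19], [0.07, 2.5], [-1.14, 4.28], [0.01, 3], [-2.97, 2.97]. Speed limits (rad/s): [1.89, 1.89, 2.22, 3.14, 3.14, 3.14].

## Interface

Orientations are given as a unit quaternion [w, x, y, z].
In Python, from cell import * gives the robot as it stands.
- The arm moves only by the tool arm_command, never from a script. Its argument "deltas" is a list of rows, each an object of numbers: "dx", "dy", "dz": the shift along the world's x, y, z in m; "rx", "ry", "rz": the turn, a rotation vector about the world's x, y, z in rad; "gripper": the opening, from 0 (shut) to 1 (fully open). In form: [{"dx": .., "dy": .., "dz": .., "rx": .., "ry": .., "rz": .., "gripper": ..}, ...]. A call has 1 to 12 rows; each row is the pose to reach, as a shift and turn from the pose measured when the call began; what a row does not reach only later rows make up. A row lasts 1/10 s, in which the tool goes at most 50 mm and 8.59 degrees, less where a joint would pass 70% of its speed; a pose out of reach is approached as far as the arm can. A call with a gripper value outside its range is refused whole. The fingers move at their own pace and stop on an object; "squeeze" is the grip in N (left out, the last holds). Time passes only in rows, so rows that repeat a pose let the fingers close. It gives the time, the measured TCP pose, the force and the opening at its end, in the units of the state.
- observe(): the state, without advancing time (a new reading comes with each control period).
- capture(name): name is "scene" or "top"; returns a dict with "frame" (400x640x3 uint8, red, green, blue), "fx", "fy", "cx", "cy" (pixels), "k1" (the pictures are not rectified: a ray, as slopes to the right and down, at radius r is drawn at 1 + k1 r^2 times it, then the intrinsics apply), "eye" and "rotation" of the camera in the world. Camera axes: x right, y up, looking along -z (the intrinsics and any distortion apply to the point x, -y, -z); pixel columns grow to the right and rows downward; lengths in m; the calibration is good to about 2 mm. A picture is of the moment at which its call begins. There is no depth.
- job_done(): hands the job in, once; it reports no verdict.
The state is a dict: "time_s": time; "q": joint angles; "qd": joint speeds; "effort": joint torques, N m; "tool_pos": TCP position; "orientation": TCP orientation; "wrist_force": force on the tool from outside, world axes, zero at the start; "wrist_torque": the same for the moment, N m; "width": finger opening in m.
Only numpy, scipy, OpenCV 4.12 (cv2) and the standard library are available. Lean on these libraries where they do the work, as an engineer would, in place of code of your own. Each camera call takes 0.05 s, during which the arm holds its last target.

## Working session

There is one attempt and no reset: what is moved stays moved. The work goes in short steps, Python scripts to look and compute and a tool call to move; the robot and the scene stay as the last step left them, time stands still between calls to the robot, and variables do not carry over. Pictures are saved under pics/ and viewed, and the job is handed in when it is done.

Besides the shell and the picture viewer there is one more tool, called as name(argument=value, ...), one argument or row to a line, values as JSON. arm_command: Moves the arm, as the interface text tells. Its arguments: {"type":"object","properties":{"deltas":{"type":"array"},"squeeze":{"type":"number"}},"required":["deltas"]}

```bash
mkdir -p pics; ls; python3 - <<'E'
from cell import *
import cv2,pickle
s=observe();print(s)
for n in("scene","top"):
    c=capture(n);pickle.dump(c,open(f'{n}0.pkl','wb'))
    cv2.imwrite(f'pics/{n}0.png',c["frame"][:,:,::-1]);print({k:v for k,v in c.items() if k!='frame'})
E
```

```text
pics
{'time_s': 0.0, 'q': array([ 1.06922549e+00,  1.16508729e-01,  1.44228701e+00,  9.51279986e-06,
        1.58399250e+00, -3.78035492e-02]), 'qd': array([-1.26840378e-03,  2.55356875e-05, -3.86043217e-04,  2.70170087e-04,
        1.71280872e-03, -1.26234353e-04]), 'effort': array([-3.35032462e-03, -7.21273756e+01, -6.22614098e+01,  7.77947553e-02,
        2.37046141e-02, -2.88947865e-05]), 'tool_pos': array([0.3018483 , 0.60351482, 0.21787634]), 'orientation': array([-1.63853704e-04,  2.29811059e-01,  9.73235080e-01, -5.74916869e-04]), 'wrist_force': array([ 0.3714263 , -0.16991426, -0.28162744]), 'wrist_torque': array([-0.00604341,  0.00344768,  0.01836935]), 'width': 0.09333649819444746}
{'fx': 393.1844447484989, 'fy': 393.1844447484989, 'cx': 316.6233567238673, 'cy': 200.33801932060325, 'k1': -0.041995009629866395, 'eye': array([ 1.17840859, -0.09818181,  0.75801597]), 'rotation': array([0.70838109, 0.30929389, 0.2482575 , 0.58386791])}
{'fx': 414.0043547789688, 'fy': 414.0043547789688, 'cx': 323.29682192599057, 'cy': 203.63937293687573, 'k1': 0.0010601228297786119, 'eye': array([0.33855526, 0.03739093, 1.38481365]), 'rotation': array([-0.69700073, -0.04686615,  0.04377132,  0.71419718])}
```

View pics/scene0.png

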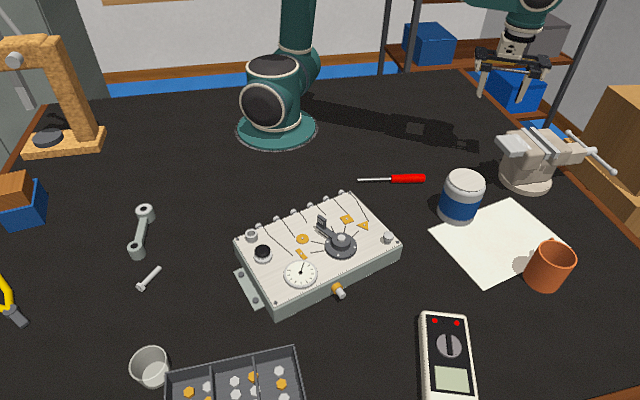

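View pics/top0.png

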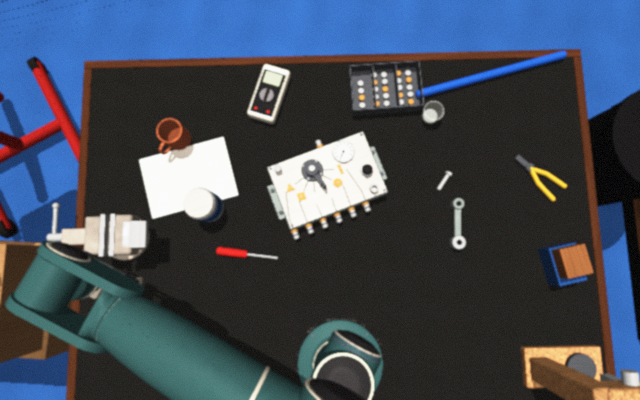

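The scene view shows the console at about (320,255), with the lever, four brass tags and the black plunger at (263,252). The top view shows the console at about (327,185). I'll zoom into both next.

```bash
cat > h.py <<'E'
import numpy as np,cv2,pickle
from scipy.spatial.transform import Rotation as R
def load(n): return pickle.load(open(n+'.pkl','rb'))
def Rm(c):
    q=c['rotation'];return R.from_quat([q[1],q[2],q[3],q[0]]).as_matrix()
def ray(c,uv):
    u,v=uv; d=np.array([(u-c['cx'])/c['fx'],(v-c['cy'])/c['fy']]); s=d.copy()
    for _ in range(20): s=d/(1+c['k1']*(s@s))
    w=Rm(c)@np.array([s[0],-s[1],-1]); return w
def onz(c,uv,z):
    w=ray(c,uv); e=c['eye']; return e+w*(z-e[2])/w[2]
def proj(c,p):
    v=Rm(c).T@(np.array(p)-c['eye']); s=np.array([v[0],-v[1]])/-v[2]; s=s*(1+c['k1']*(s@s))
    return np.array([s[0]*c['fx']+c['cx'],s[1]*c['fy']+c['cy']])
def crop(c,x0,x1,y0,y1,k,name):
    f=c['frame'][y0:y1,x0:x1,::-1]; cv2.imwrite(name,cv2.resize(f,None,fx=k,fy=k,interpolation=cv2.INTER_CUBIC))
E
python3 - <<'E'
from h import *
crop(load('scene0'),225,410,185,325,4,'pics/s0c.png')
crop(load('top0'),260,395,125,245,5,'pics/t0c.png')
E
```

```text
(no output)
```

View pics/s0c.png

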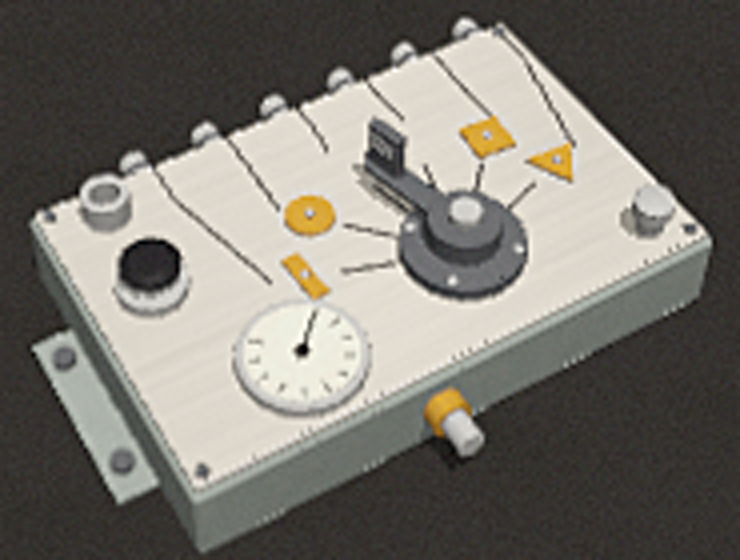

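View pics/t0c.png

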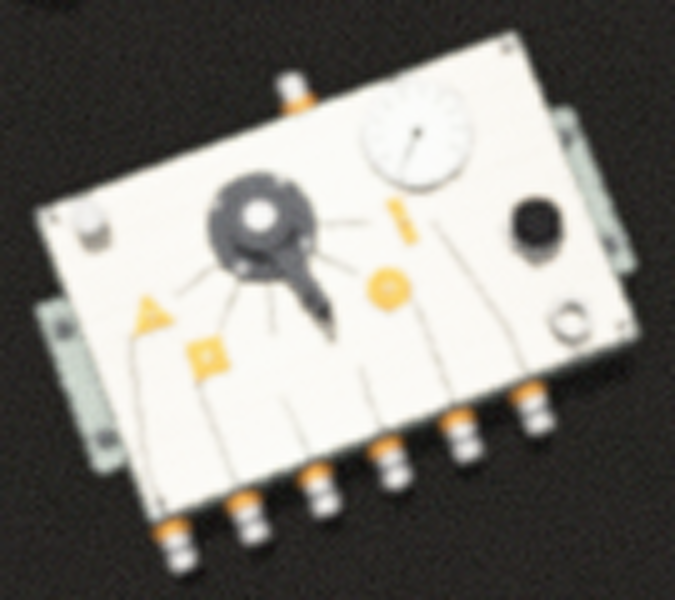

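```bash
cat > m.py <<'E'
from h import *
import sys
def tags(c,box):
    x0,x1,y0,y1=box
    hsv=cv2.cvtColor(c['frame'],cv2.COLOR_RGB2HSV); m=cv2.inRange(hsv,(12,110,120),(30,255,255))
    M=np.zeros_like(m);M[y0:y1,x0:x1]=m[y0:y1,x0:x1]
    n,l,st,ce=cv2.connectedComponentsWithStats(M)
    return [(st[i,4],ce[i],onz(c,ce[i],.063)) for i in range(1,n) if st[i,4]>12]
if __name__=='__main__':
  for n,b in(('scene0',(225,410,185,325)),('top0',(260,395,125,245))):
    c=load(n);print(n)
    for t in tags(c,b):print(t[0],t[1].round(1),t[2].round(4))
    x0,y0,k=(225,185,4) if n[0]=='s' else (260,125,5)
    pts=dict(corners=[(33,215),(503,25),(710,240),(195,497)],nut=[(464,205)],head=[(151,260)],gauge=[(301,354)]) if n[0]=='s' else dict(corners=[(36,211),(516,33),(638,335),(160,520)],nut=[(260,216)],head=[(535,222)],gauge=[(417,133)])
    z=dict(corners=.06,nut=.097,head=.088,gauge=.07)
    for kk,v in pts.items():
        for p in v: print(kk,onz(c,((p[0]+.5)/k-.5+x0,(p[1]+.5)/k-.5+y0),z[kk]).round(4))
E
python3 m.py
```

```text
scene0
77 [346.3 218.8] [0.534  0.1109 0.063 ]
50 [363.7 224.8] [0.5616 0.1474 0.063 ]
93 [302.  238.4] [ 0.5765 -0.0068  0.063 ]
48 [300.8 253.8] [ 0.6213 -0.0171  0.063 ]
67 [335.9 286.5] [0.7214 0.0406 0.063 ]
corners [ 0.5438 -0.1658  0.06  ]
corners [0.433  0.1483 0.06  ]
corners [0.6365 0.2189 0.06  ]
corners [ 0.7479 -0.0944  0.06  ]
nut [0.6148 0.075  0.097 ]
head [ 0.6142 -0.1009  0.088 ]
gauge [ 0.6786 -0.0287  0.07  ]
top0
40 [337.1 182.2] [ 0.5778 -0.0053  0.063 ]
32 [301. 196.] [0.5357 0.1125 0.063 ]
18 [364.7 202.7] [ 0.5088 -0.0922  0.063 ]
16 [350.4 208.2] [ 0.4922 -0.0457  0.063 ]
17 [336.4 213.6] [0.4757 0.     0.063 ]
16 [322.3 218.9] [0.46   0.0455 0.063 ]
19 [308.  224.5] [0.443  0.0917 0.063 ]
16 [293.4 230.2] [0.426  0.1385 0.063 ]
corners [0.6354 0.2227 0.06  ]
corners [ 0.7471 -0.0949  0.06  ]
corners [ 0.5436 -0.1665  0.06  ]
corners [0.4314 0.1446 0.06  ]
nut [0.6202 0.0754 0.097 ]
head [ 0.6139 -0.0997  0.088 ]
gauge [ 0.6786 -0.0271  0.07  ]
```

Both views agree to about 2 mm. The console yaw is about 0.339 rad, the selector axis is at (0.6185, 0.0745), the lever sits at +0.25 and the triangle is at -1.25. That means three clicks clockwise. I'll close the gripper and move to a point above the -y side of the tab.

arm_command(
  deltas=[
    {"dx": 0.02, "dy": -0.045, "dz": 0.0, "rz": -0.05, "gripper": 0},
    {"dx": 0.04, "dy": -0.09, "dz": 0.0, "rz": -0.1, "gripper": 0},
    {"dx": 0.06, "dy": -0.135, "dz": 0.0, "rz": -0.15, "gripper": 0},
    {"dx": 0.08, "dy": -0.18, "dz": 0.0, "rz": -0.2, "gripper": 0},
    {"dx": 0.1, "dy": -0.225, "dz": 0.0, "rz": -0.25, "gripper": 0},
    {"dx": 0.125, "dy": -0.265, "dz": 0.0, "rz": -0.3, "gripper": 0},
    {"dx": 0.15, "dy": -0.31, "dz": 0.0, "rz": -0.35, "gripper": 0},
    {"dx": 0.17, "dy": -0.355, "dz": 0.0, "rz": -0.4, "gripper": 0},
    {"dx": 0.19, "dy": -0.4, "dz": 0.0, "rz": -0.45, "gripper": 0},
    {"dx": 0.21, "dy": -0.445, "dz": 0.0, "rz": -0.5, "gripper": 0},
    {"dx": 0.23, "dy": -0.49, "dz": 0.0, "rz": -0.518, "gripper": 0},
    {"dx": 0.25, "dy": -0.53, "dz": 0.0, "rz": -0.518, "gripper": 0},
  ],
  squeeze=10,
)

```text
$.deltas[0]: bad value
```

arm_command(
  deltas=[
    {"dx": 0.02, "dy": -0.045, "dz": 0.0, "rx": 0.0, "ry": 0.0, "rz": -0.05, "gripper": 0.0},
  ],
  squeeze=10,
)

```text
time_s: 0.2
tool_pos: [0.3204, 0.5604, 0.2165]
orientation: [-0.001, 0.253, 0.968, -0.001]
wrist_force: [2.3, 0.4, -0.8]
width: 0.089
```

arm_command(
  deltas=[
    {"dx": 0.021, "dy": -0.045, "dz": 0, "rx": 0, "ry": 0, "rz": -0.04, "gripper": 0},
    {"dx": 0.042, "dy": -0.09, "dz": 0, "rx": 0, "ry": 0, "rz": -0.08, "gripper": 0},
    {"dx": 0.064, "dy": -0.135, "dz": 0, "rx": 0, "ry": 0, "rz": -0.12, "gripper": 0},
    {"dx": 0.085, "dy": -0.18, "dz": 0, "rx": 0, "ry": 0, "rz": -0.16, "gripper": 0},
    {"dx": 0.107, "dy": -0.225, "dz": 0, "rx": 0, "ry": 0, "rz": -0.2, "gripper": 0},
    {"dx": 0.128, "dy": -0.27, "dz": 0, "rx": 0, "ry": 0, "rz": -0.24, "gripper": 0},
    {"dx": 0.15, "dy": -0.315, "dz": 0, "rx": 0, "ry": 0, "rz": -0.28, "gripper": 0},
    {"dx": 0.171, "dy": -0.36, "dz": 0, "rx": 0, "ry": 0, "rz": -0.32, "gripper": 0},
    {"dx": 0.193, "dy": -0.405, "dz": 0, "rx": 0, "ry": 0, "rz": -0.36, "gripper": 0},
    {"dx": 0.214, "dy": -0.45, "dz": 0, "rx": 0, "ry": 0, "rz": -0.4, "gripper": 0},
    {"dx": 0.236, "dy": -0.495, "dz": 0, "rx": 0, "ry": 0, "rz": -0.44, "gripper": 0},
    {"dx": 0.257, "dy": -0.54, "dz": 0, "rx": 0, "ry": 0, "rz": -0.468, "gripper": 0},
  ],
)

```text
time_s: 1.4
tool_pos: [0.5779, 0.0183, 0.2164]
orientation: [-0.001, 0.471, 0.882, -0.001]
wrist_force: [0.6, 1.1, 0.3]
width: 0.0003
```

arm_command(
  deltas=[
    {"dx": 0, "dy": 0, "dz": 0, "rx": 0, "ry": 0, "rz": 0, "gripper": 0},
    {"dx": 0, "dy": 0, "dz": 0, "rx": 0, "ry": 0, "rz": 0, "gripper": 0},
  ],
)

```text
time_s: 1.6
tool_pos: [0.5779, 0.0174, 0.2158]
orientation: [-0.002, 0.472, 0.882, -0.001]
wrist_force: [0.4, 1.3, -0.4]
width: 0.0006
```

```bash
cat > st.py <<'E'
from cell import *
from h import *
import sys
def yawy(s):
    q=s['orientation'];m=R.from_quat([q[1],q[2],q[3],q[0]]).as_matrix();return np.arctan2(m[1,1],m[0,1]),m[:,2]
s=observe();y,z=yawy(s);print(s['time_s'],s['tool_pos'].round(4),'yawy',y.round(3),'z',z.round(3),'F',s['wrist_force'].round(2),'w',s['width'].round(4),s['q'].round(2))
if len(sys.argv)>1:
    n=sys.argv[1]
    for k in sys.argv[2:]:
        c=capture(k);pickle.dump(c,open(f'{k}{n}.pkl','wb'))
        if k=='scene':crop(c,225,410,165,325,4,f'pics/s{n}.png')
        else: crop(c,260,395,125,245,5,f'pics/t{n}.png')
E
python3 st.py 1 scene
```

```text
Traceback (most recent call last):
  File "st.py", line 6, in <module>
    s=observe();y,z=yawy(s);print(s['time_s'],s['tool_pos'].round(4),'yawy',y.round(3),'z',z.round(3),'F',s['wrist_force'].round(2),'w',s['width'].round(4),s['q'].round(2))
                                                                                                                                        ^^^^^^^^^^^^^^^^
AttributeError: 'float' object has no attribute 'round'
```

```bash
sed -i "s/s\['width'\].round(4)/round(s['width'],4)/" st.py; python3 st.py 1 scene
```

```text
1.6 [0.5779 0.0174 0.2158] yawy 0.588 z [-0.004 -0.    -1.   ] F [ 0.4   1.26 -0.37] w 0.0006 [-0.01 -0.09  1.66 -0.    1.58 -0.6 ]
```

View pics/s1.png

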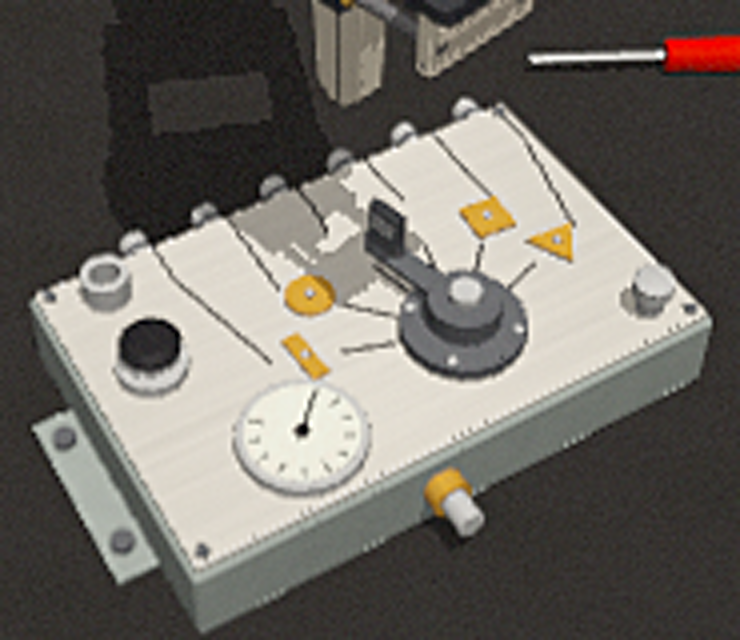

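```bash
python3 - <<'E'
from h import *
c=load('scene1');crop(c,240,430,40,230,3,'pics/s1b.png'); print(proj(c,[.5779,.0174,.2158]))
E
```

```text
[312.37609478 188.59345499]
```

View pics/s1b.png

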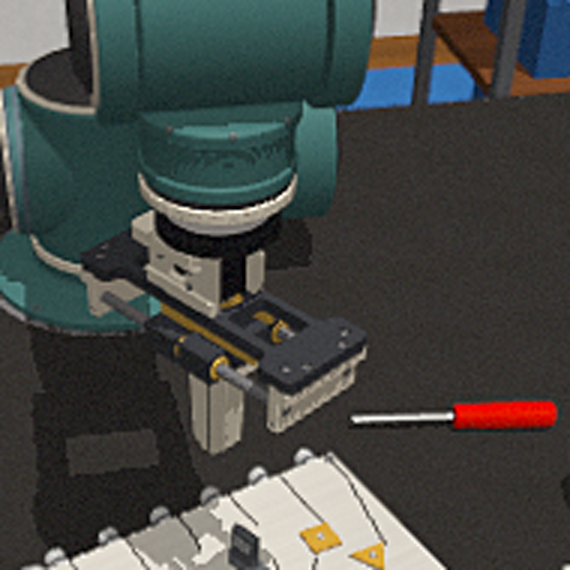

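The fingers are shut and hang as one block on the -y side of the tab, whose top is at about (385,205) in the crop. I'll lower them next to the tab.

arm_command(
  deltas=[
    {"dx": 0, "dy": 0.001, "dz": -0.03, "rx": 0, "ry": 0, "rz": 0, "gripper": 0},
    {"dx": 0, "dy": 0.001, "dz": -0.06, "rx": 0, "ry": 0, "rz": 0, "gripper": 0},
    {"dx": 0, "dy": 0.001, "dz": -0.09, "rx": 0, "ry": 0, "rz": 0, "gripper": 0},
    {"dx": 0, "dy": 0.001, "dz": -0.115, "rx": 0, "ry": 0, "rz": 0, "gripper": 0},
    {"dx": 0, "dy": 0.001, "dz": -0.123, "rx": 0, "ry": 0, "rz": 0, "gripper": 0},
    {"dx": 0, "dy": 0.001, "dz": -0.123, "rx": 0, "ry": 0, "rz": 0, "gripper": 0},
  ],
)

```text
time_s: 2.25
tool_pos: [0.577, 0.0205, 0.0925]
orientation: [-0.002, 0.47, 0.882, -0.001]
wrist_force: [-0.5, 0.2, 0.9]
width: 0.0004
```

```bash
python3 st.py 2 scene
```

```text
2.25 [0.577  0.0205 0.0925] yawy 0.591 z [-0.005 -0.    -1.   ] F [-0.48  0.19  0.9 ] w 0.0004 [-0.01 -0.03  1.8  -0.    1.38 -0.6 ]
```

View pics/s2.png

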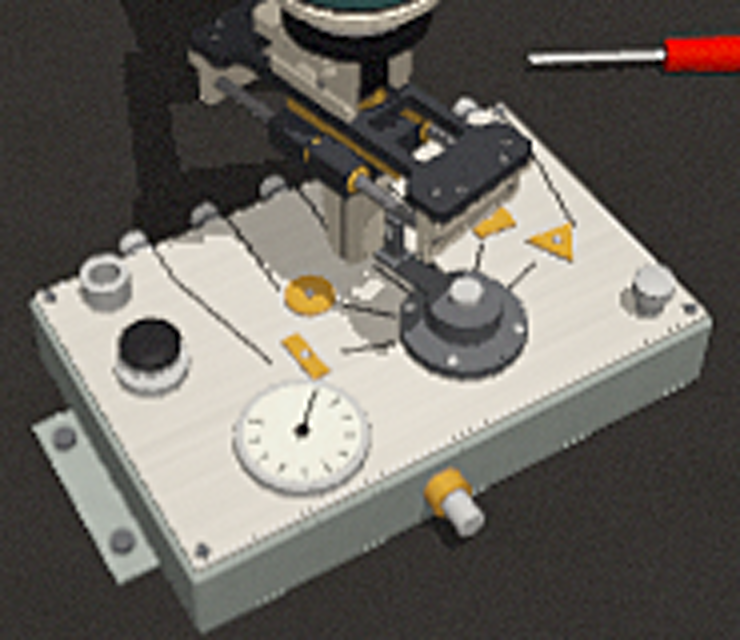

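```bash
cat > tr.py <<'E'
from cell import *
from h import *
from st import yawy
def P(a,g=0,r=.064,A=(.6185,.0745)):
    th=3.4806+a;u=np.array([np.cos(th),np.sin(th)]);t=np.array([np.sin(th),-np.cos(th)])
    return np.array(A)+r*u-(.0115+g)*t, th-np.pi
def D(lst):
    s=observe();y,z=yawy(s)
    for a,g in lst:
        p,yy=P(a,g);d=p-s['tool_pos'][:2];print(a,g,d.round(4),round(yy-y,3))
E
sed -i '/^s=observe/,$d' st.py; cat > snap.py <<'E'
from st import *
s=observe();y,z=yawy(s);print(s['time_s'],s['tool_pos'].round(4),'yawy',y.round(3),'F',s['wrist_force'].round(2))
E
cat >> snap.py <<'E'
if len(sys.argv)>1:
    n=sys.argv[1]
    for k in sys.argv[2:]:
        c=capture(k);pickle.dump(c,open(f'{k}{n}.pkl','wb'))
        if k=='scene':crop(c,225,410,165,325,4,f'pics/s{n}.png')
        else: crop(c,260,395,125,245,5,f'pics/t{n}.png')
E
python3 - <<'E'
from tr import *
D([(.25,.008),(.25,.004),(.25,.0),(.2,0),(.15,0),(.1,0),(.05,0),(0,0),(-.03,0)])
E
```

```text
0.25 0.008 [-0.0015  0.0024] -0.002
0.25 0.004 [-0.0038  0.0057] -0.002
0.25 0.0 [-0.006   0.0091] -0.002
0.2 0 [-0.0082  0.0115] -0.052
0.15 0 [-0.0102  0.014 ] -0.102
0.1 0 [-0.0122  0.0166] -0.152
0.05 0 [-0.014   0.0193] -0.202
0 0 [-0.0157  0.022 ] -0.252
-0.03 0 [-0.0166  0.0238] -0.282
```

arm_command(
  deltas=[
    {"dx": -0.0015, "dy": 0.0024, "dz": 0, "rx": 0, "ry": 0, "rz": 0, "gripper": 0},
    {"dx": -0.0038, "dy": 0.0057, "dz": 0, "rx": 0, "ry": 0, "rz": 0, "gripper": 0},
    {"dx": -0.006, "dy": 0.009, "dz": 0, "rx": 0, "ry": 0, "rz": 0, "gripper": 0},
    {"dx": -0.008, "dy": 0.0115, "dz": 0, "rx": 0, "ry": 0, "rz": -0.05, "gripper": 0},
    {"dx": -0.01, "dy": 0.014, "dz": 0, "rx": 0, "ry": 0, "rz": -0.1, "gripper": 0},
  ],
)

```text
time_s: 2.8
tool_pos: [0.5681, 0.0337, 0.0949]
orientation: [0.0, 0.515, 0.857, -0.001]
wrist_force: [1.0, -5.6, 4.6]
width: 0.0005
```

```bash
python3 snap.py 3 scene
```

```text
2.8 [0.5681 0.0337 0.0949] yawy 0.489 F [ 1.04 -5.64  4.64]
```

View pics/s3.png

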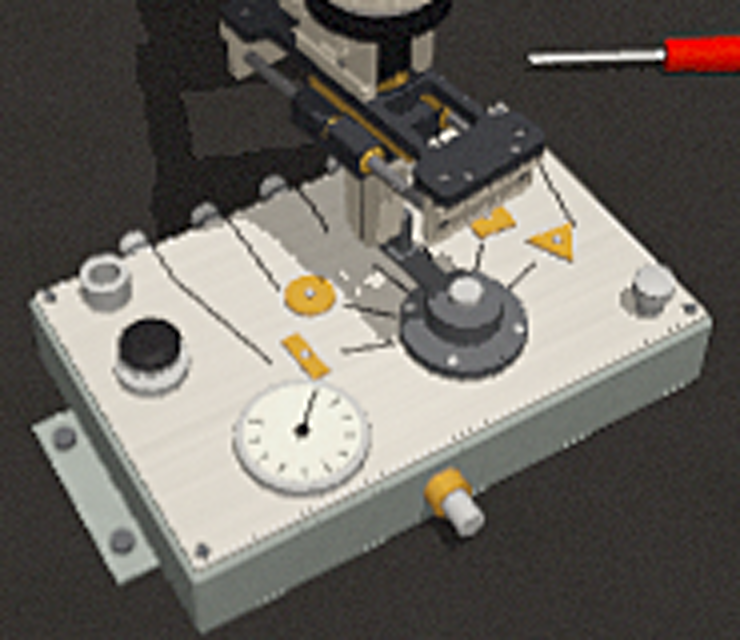

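The finger is against the tab and pushing with about 5.6 N, and the lever is moving. I'll carry on past half-way.

arm_command(
  deltas=[
    {"dx": -0.002, "dy": 0.0026, "dz": -0.001, "rx": 0, "ry": 0, "rz": -0.05, "gripper": 0},
    {"dx": -0.004, "dy": 0.0055, "dz": -0.001, "rx": 0, "ry": 0, "rz": -0.1, "gripper": 0},
    {"dx": -0.006, "dy": 0.0083, "dz": -0.001, "rx": 0, "ry": 0, "rz": -0.15, "gripper": 0},
    {"dx": -0.0065, "dy": 0.0094, "dz": -0.001, "rx": 0, "ry": 0, "rz": -0.17, "gripper": 0},
  ],
)

```text
time_s: 3.25
tool_pos: [0.5612, 0.044, 0.0943]
orientation: [-0.0, 0.588, 0.809, -0.0]
wrist_force: [-0.6, 0.7, -0.1]
width: 0.0004
```

```bash
python3 snap.py 4 scene; python3 - <<'E'
from tr import *
D([(.1,0),(.05,0),(0,0),(-.05,0),(-.1,0),(-.15,0),(-.2,0),(-.25,0),(-.3,0),(-.35,0),(-.4,0),(-.45,0),(-.5,0),(-.53,0)])
E
```

```text
3.25 [0.5612 0.044  0.0943] yawy 0.315 F [-0.6   0.7  -0.14]
0.1 0 [ 0.0043 -0.0071] 0.125
0.05 0 [ 0.0025 -0.0044] 0.075
0 0 [ 0.0008 -0.0017] 0.025
-0.05 0 [-0.0007  0.0012] -0.025
-0.1 0 [-0.0021  0.0042] -0.075
-0.15 0 [-0.0033  0.0072] -0.125
-0.2 0 [-0.0044  0.0102] -0.175
-0.25 0 [-0.0054  0.0133] -0.225
-0.3 0 [-0.0061  0.0165] -0.275
-0.35 0 [-0.0068  0.0197] -0.325
-0.4 0 [-0.0072  0.0229] -0.375
-0.45 0 [-0.0075  0.0261] -0.425
-0.5 0 [-0.0077  0.0294] -0.475
-0.53 0 [-0.0077  0.0313] -0.505
```

View pics/s4.png

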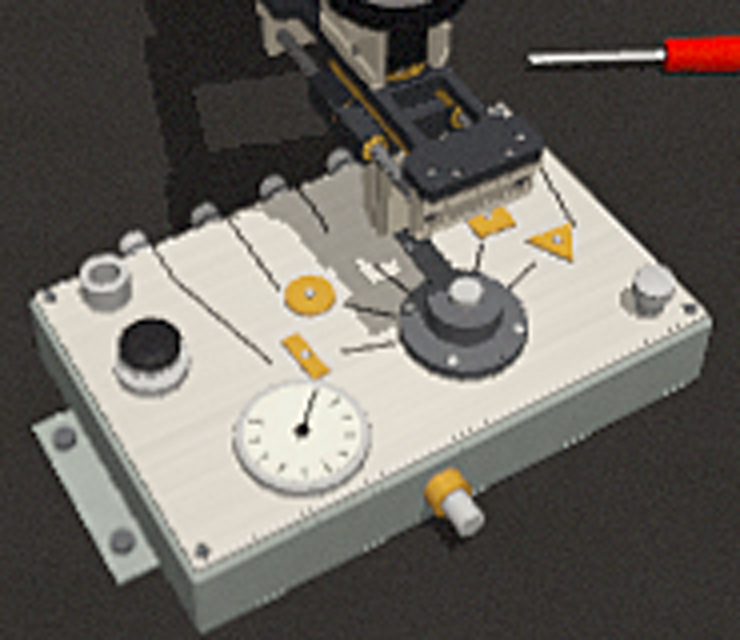

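The force has dropped to about 0, so the lever has clicked ahead. Next click, stopping just past -0.5.

arm_command(
  deltas=[
    {"dx": -0.002, "dy": 0.0042, "dz": -0.001, "rx": 0, "ry": 0, "rz": -0.075, "gripper": 0},
    {"dx": -0.0033, "dy": 0.0072, "dz": -0.001, "rx": 0, "ry": 0, "rz": -0.125, "gripper": 0},
    {"dx": -0.0044, "dy": 0.0102, "dz": -0.001, "rx": 0, "ry": 0, "rz": -0.175, "gripper": 0},
    {"dx": -0.0054, "dy": 0.0133, "dz": -0.001, "rx": 0, "ry": 0, "rz": -0.225, "gripper": 0},
    {"dx": -0.0061, "dy": 0.0165, "dz": -0.001, "rx": 0, "ry": 0, "rz": -0.275, "gripper": 0},
    {"dx": -0.0068, "dy": 0.0197, "dz": -0.001, "rx": 0, "ry": 0, "rz": -0.325, "gripper": 0},
  ],
)

```text
time_s: 3.9
tool_pos: [0.5542, 0.0631, 0.0932]
orientation: [-0.0, 0.711, 0.703, -0.001]
wrist_force: [-1.1, -4.1, -0.0]
width: 0.0006
```

```bash
python3 snap.py; python3 - <<'E'
from tr import *
D([(-.4,0),(-.45,0),(-.5,0),(-.53,0)])
E
```

```text
3.9 [0.5542 0.0631 0.0932] yawy -0.012 F [-1.14 -4.05 -0.03]
-0.4 0 [-0.0003  0.0038] -0.049
-0.45 0 [-0.0006  0.0071] -0.099
-0.5 0 [-0.0007  0.0103] -0.149
-0.53 0 [-0.0007  0.0123] -0.179
```

arm_command(
  deltas=[
    {"dx": -0.0003, "dy": 0.0038, "dz": 0, "rx": 0, "ry": 0, "rz": -0.05, "gripper": 0},
    {"dx": -0.0006, "dy": 0.007, "dz": 0, "rx": 0, "ry": 0, "rz": -0.1, "gripper": 0},
    {"dx": -0.0007, "dy": 0.0103, "dz": 0, "rx": 0, "ry": 0, "rz": -0.15, "gripper": 0},
    {"dx": -0.0007, "dy": 0.0123, "dz": 0, "rx": 0, "ry": 0, "rz": -0.18, "gripper": 0},
  ],
)

```text
time_s: 4.3
tool_pos: [0.5533, 0.0755, 0.0932]
orientation: [-0.0, 0.772, 0.636, -0.001]
wrist_force: [-1.6, -2.1, 0.5]
width: 0.0007
```

```bash
python3 snap.py 5 scene; python3 - <<'E'
from tr import *
D([(-.6,0),(-.65,0),(-.7,0),(-.75,0),(-.8,0),(-.85,0),(-.9,0),(-.95,0),(-1,0),(-1.03,0)])
E
```

```text
4.3 [0.5533 0.0755 0.0932] yawy -0.192 F [-1.57 -2.14  0.52]
-0.6 0 [0.0004 0.0042] -0.068
-0.65 0 [0.0008 0.0074] -0.118
-0.7 0 [0.0013 0.0106] -0.168
-0.75 0 [0.0019 0.0138] -0.218
-0.8 0 [0.0028 0.017 ] -0.268
-0.85 0 [0.0038 0.0201] -0.318
-0.9 0 [0.0049 0.0231] -0.368
-0.95 0 [0.0062 0.0261] -0.418
-1 0 [0.0076 0.029 ] -0.468
-1.03 0 [0.0086 0.0307] -0.498
```

View pics/s5.png

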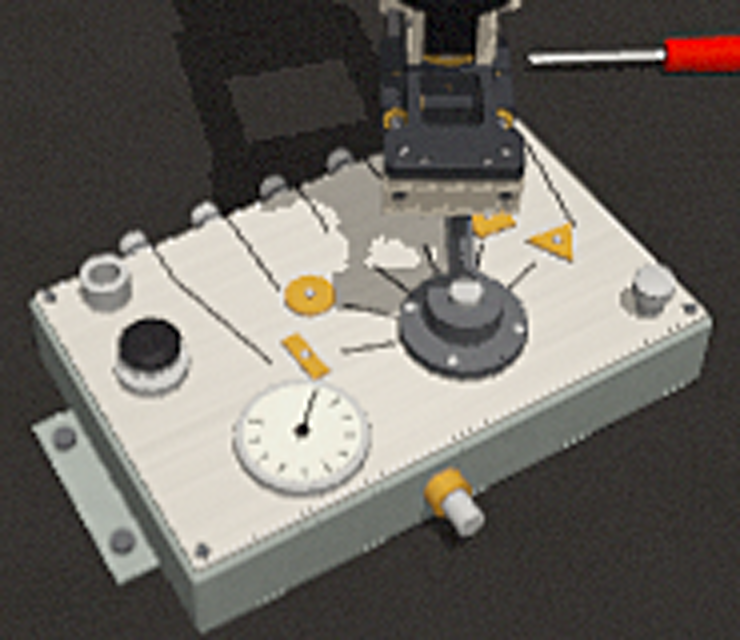

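The lever is close to half-way, between the ticks. I'll continue gently and check the force.

arm_command(
  deltas=[
    {"dx": 0.0004, "dy": 0.0042, "dz": 0, "rx": 0, "ry": 0, "rz": -0.068, "gripper": 0},
    {"dx": 0.0006, "dy": 0.006, "dz": 0, "rx": 0, "ry": 0, "rz": -0.09, "gripper": 0},
  ],
)

```text
time_s: 4.55
tool_pos: [0.5539, 0.082, 0.0932]
orientation: [-0.0, 0.8, 0.6, -0.001]
wrist_force: [0.8, -0.2, 0.0]
width: 0.0005
```

```bash
python3 snap.py 6 scene; python3 - <<'E'
from tr import *
D([(-.65,0),(-.7,0),(-.75,0),(-.8,0),(-.85,0),(-.9,0),(-.95,0),(-1,0),(-1.03,0)])
E
```

```text
4.55 [0.5539 0.082  0.0932] yawy -0.284 F [ 0.78 -0.21  0.02]
-0.65 0 [0.0001 0.0011] -0.027
-0.7 0 [0.0006 0.0043] -0.077
-0.75 0 [0.0013 0.0075] -0.127
-0.8 0 [0.0021 0.0106] -0.177
-0.85 0 [0.0031 0.0137] -0.227
-0.9 0 [0.0043 0.0168] -0.277
-0.95 0 [0.0056 0.0197] -0.327
-1 0 [0.007  0.0227] -0.377
-1.03 0 [0.0079 0.0244] -0.407
```

View pics/s6.png

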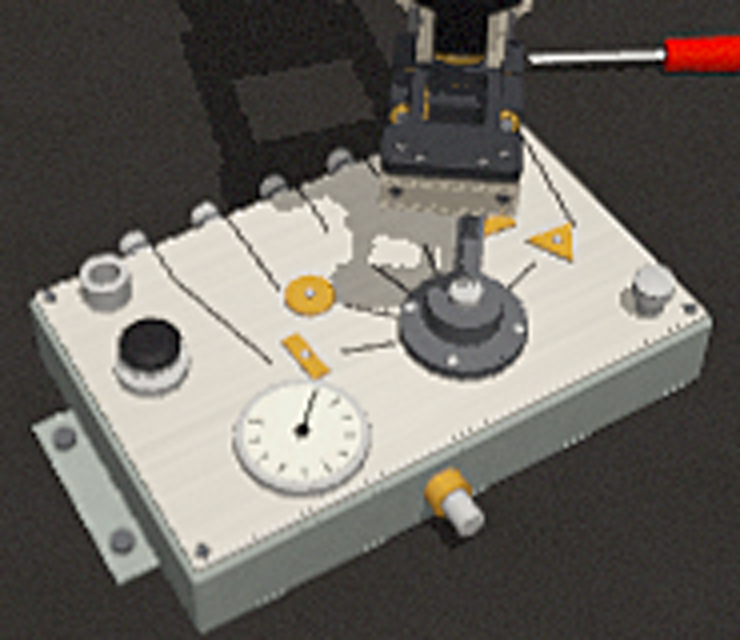

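The force is about 0 and the lever now covers the square's tick, so it is in the -0.75 click. On to the last click.

arm_command(
  deltas=[
    {"dx": 0.0006, "dy": 0.0043, "dz": 0, "rx": 0, "ry": 0, "rz": -0.077, "gripper": 0},
    {"dx": 0.0013, "dy": 0.0075, "dz": 0, "rx": 0, "ry": 0, "rz": -0.127, "gripper": 0},
    {"dx": 0.0021, "dy": 0.0106, "dz": 0, "rx": 0, "ry": 0, "rz": -0.177, "gripper": 0},
    {"dx": 0.0031, "dy": 0.0137, "dz": 0, "rx": 0, "ry": 0, "rz": -0.227, "gripper": 0},
    {"dx": 0.0043, "dy": 0.0168, "dz": 0, "rx": 0, "ry": 0, "rz": -0.277, "gripper": 0},
    {"dx": 0.0056, "dy": 0.0197, "dz": 0, "rx": 0, "ry": 0, "rz": -0.327, "gripper": 0},
  ],
)

```text
time_s: 5.2
tool_pos: [0.5592, 0.1016, 0.0931]
orientation: [-0.001, 0.887, 0.462, -0.002]
wrist_force: [-2.4, -0.5, 1.0]
width: 0.0009
```

```bash
python3 snap.py; python3 - <<'E'
from tr import *
D([(-1,0),(-1.03,0),(-1.06,0),(-1.1,0)])
E
```

```text
5.2 [0.5592 0.1016 0.0931] yawy -0.61 F [-2.43 -0.48  1.  ]
-1 0 [0.0017 0.0031] -0.051
-1.03 0 [0.0026 0.0048] -0.081
-1.06 0 [0.0036 0.0065] -0.111
-1.1 0 [0.005  0.0087] -0.151
```

arm_command(
  deltas=[
    {"dx": 0.0017, "dy": 0.0031, "dz": 0, "rx": 0, "ry": 0, "rz": -0.05, "gripper": 0},
    {"dx": 0.0026, "dy": 0.0048, "dz": 0, "rx": 0, "ry": 0, "rz": -0.08, "gripper": 0},
    {"dx": 0.0036, "dy": 0.0065, "dz": 0, "rx": 0, "ry": 0, "rz": -0.11, "gripper": 0},
    {"dx": 0.0043, "dy": 0.0075, "dz": 0, "rx": 0, "ry": 0, "rz": -0.13, "gripper": 0},
  ],
)

```text
time_s: 5.6
tool_pos: [0.5635, 0.1092, 0.0931]
orientation: [-0.001, 0.915, 0.404, -0.002]
wrist_force: [-1.3, -1.1, -0.8]
width: 0.0003
```

```bash
python3 snap.py 7 scene; python3 - <<'E'
from tr import *
D([(-1,0),(-1.1,0),(-1.08,.02)])
E
```

```text
5.6 [0.5635 0.1092 0.0931] yawy -0.74 F [-1.28 -1.06 -0.8 ]
-1 0 [-0.0027 -0.0045] 0.08
-1.1 0 [0.0006 0.0011] -0.02
-1.08 0.02 [-0.0136 -0.0148] -0.0
```

View pics/s7.png

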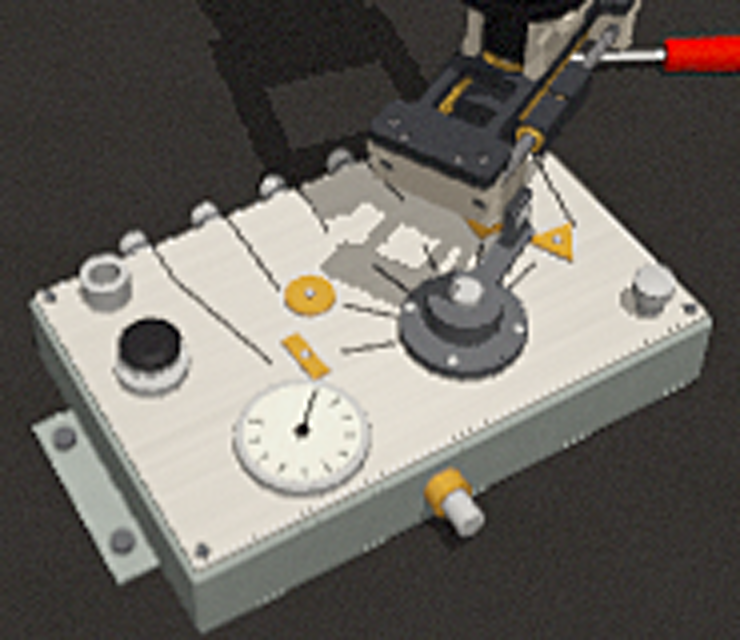

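The lever is still short of the triangle, at about half-way. A little more.

arm_command(
  deltas=[
    {"dx": 0.0006, "dy": 0.0011, "dz": 0, "rx": 0, "ry": 0, "rz": -0.02, "gripper": 0},
    {"dx": 0.0013, "dy": 0.0022, "dz": 0, "rx": 0, "ry": 0, "rz": -0.04, "gripper": 0},
    {"dx": 0.0013, "dy": 0.0022, "dz": 0, "rx": 0, "ry": 0, "rz": -0.04, "gripper": 0},
  ],
)

```text
time_s: 5.95
tool_pos: [0.565, 0.1115, 0.0931]
orientation: [-0.001, 0.923, 0.385, -0.002]
wrist_force: [-0.1, -0.3, -0.1]
width: 0.0007
```

```bash
python3 snap.py 8 scene
```

```text
5.95 [0.565  0.1115 0.0931] yawy -0.781 F [-0.13 -0.33 -0.06]
```

View pics/s8.png

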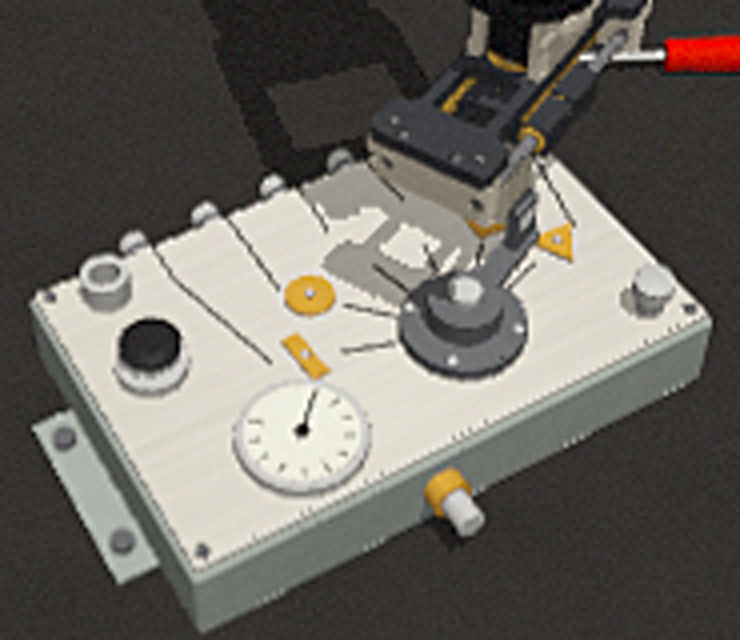

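arm_command(
  deltas=[
    {"dx": 0, "dy": 0, "dz": 0, "rx": 0, "ry": 0, "rz": 0, "gripper": 0},
    {"dx": 0, "dy": 0, "dz": 0, "rx": 0, "ry": 0, "rz": 0, "gripper": 0},
    {"dx": 0, "dy": 0, "dz": 0, "rx": 0, "ry": 0, "rz": 0, "gripper": 0},
  ],
)

```text
time_s: 6.3
tool_pos: [0.5649, 0.1114, 0.0931]
orientation: [-0.001, 0.923, 0.385, -0.002]
wrist_force: [0.2, -0.3, -0.7]
width: 0.0003
```

```bash
python3 snap.py 9 scene
```

```text
6.3 [0.5649 0.1114 0.0931] yawy -0.78 F [ 0.19 -0.29 -0.71]
```

View pics/s9.png

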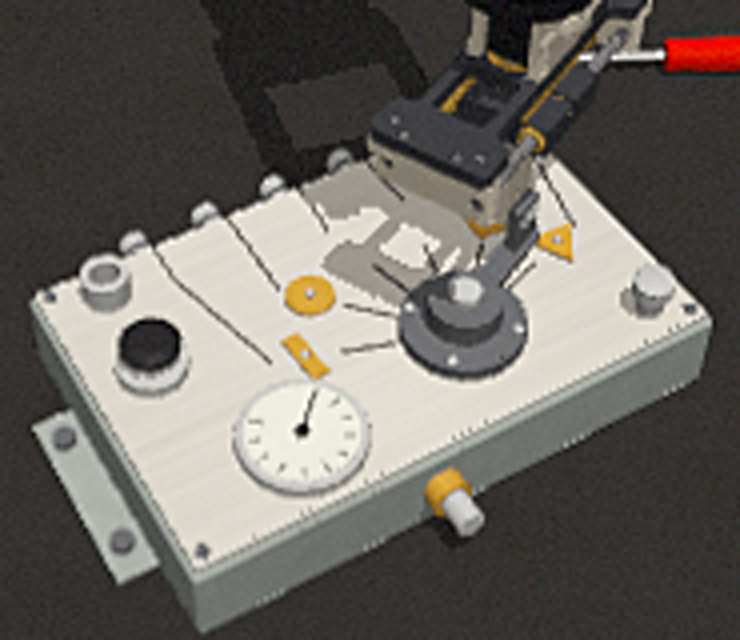

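```bash
python3 - <<'E'
from h import *
c=load('scene9')
for a in (-.75,-1,-1.1,-1.25,-1.35):
    th=3.4806+a;u=np.array([np.cos(th),np.sin(th)]);A=np.array([.6185,.0745])
    for r,z in((.05,.115),(.074,.115),(.08,.0845),(.04,.0845)):
        p=proj(c,[*(A+r*u),z]); print(a,r,z,((p-[225,165]+.5)*4-.5).round(0),end=' ')
    print()
E
```

```text
-0.75 0.05 0.115 [481. 205.] -0.75 0.074 0.115 [488. 176.] -0.75 0.08 0.0845 [486. 206.] -0.75 0.04 0.0845 [475. 254.] 
-1 0.05 0.115 [502. 210.] -1 0.074 0.115 [518. 184.] -1 0.08 0.0845 [518. 214.] -1 0.04 0.0845 [492. 258.] 
-1.1 0.05 0.115 [510. 214.] -1.1 0.074 0.115 [530. 189.] -1.1 0.08 0.0845 [530. 219.] -1.1 0.04 0.0845 [498. 261.] 
-1.25 0.05 0.115 [521. 219.] -1.25 0.074 0.115 [546. 197.] -1.25 0.08 0.0845 [547. 228.] -1.25 0.04 0.0845 [507. 265.] 
-1.35 0.05 0.115 [528. 224.] -1.35 0.074 0.115 [556. 203.] -1.35 0.08 0.0845 [558. 235.] -1.35 0.04 0.0845 [512. 269.]
```

The lever looks to be around -1.1 to -1.25. I'll back off to see it clearly.

arm_command(
  deltas=[
    {"dx": -0.006, "dy": -0.007, "dz": 0, "rx": 0, "ry": 0, "rz": 0, "gripper": 0},
    {"dx": -0.014, "dy": -0.015, "dz": 0, "rx": 0, "ry": 0, "rz": 0, "gripper": 0},
    {"dx": -0.014, "dy": -0.015, "dz": 0.06, "rx": 0, "ry": 0, "rz": 0, "gripper": 0},
    {"dx": -0.014, "dy": -0.03, "dz": 0.11, "rx": 0, "ry": 0, "rz": 0, "gripper": 0},
    {"dx": -0.034, "dy": -0.06, "dz": 0.13, "rx": 0, "ry": 0, "rz": 0, "gripper": 0},
    {"dx": -0.054, "dy": -0.1, "dz": 0.13, "rx": 0, "ry": 0, "rz": 0, "gripper": 0},
  ],
)

```text
time_s: 6.95
tool_pos: [0.511, 0.0108, 0.228]
orientation: [0.0, 0.923, 0.386, 0.001]
wrist_force: [0.3, -0.7, 0.1]
width: 0.0003
```

```bash
python3 snap.py 10 scene
```

```text
6.95 [0.511  0.0108 0.228 ] yawy -0.779 F [ 0.31 -0.72  0.07]
```

View pics/s10.png

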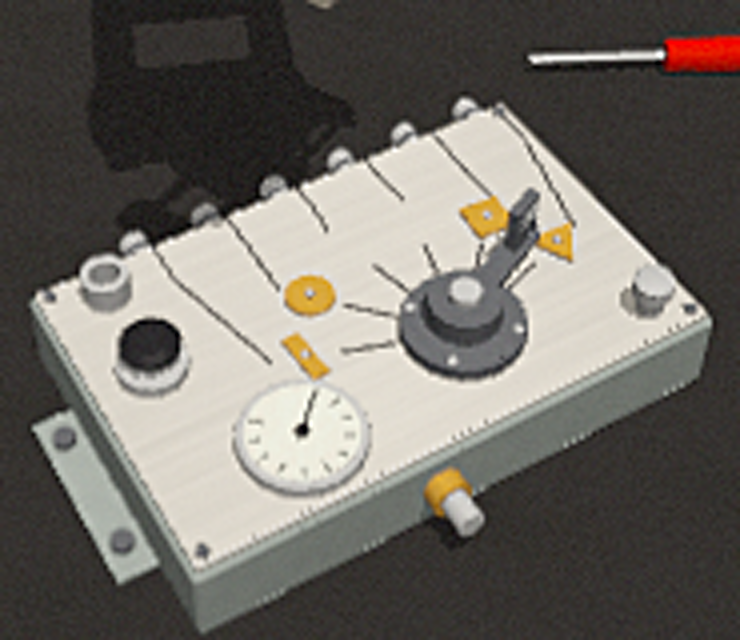

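```bash
cat > ov.py <<'E'
from h import *
import sys
n,out=sys.argv[1:3];x0,y0,w,hh=map(int,sys.argv[3:7]);k=8
c=load(n);f=cv2.resize(c['frame'][y0:y0+hh,x0:x0+w,::-1],None,fx=k,fy=k,interpolation=cv2.INTER_CUBIC)
for a,col in zip(map(float,sys.argv[7:]),((0,0,255),(0,255,0),(255,0,0))):
    th=3.4806+a;u=np.array([np.cos(th),np.sin(th)]);v=np.array([-u[1],u[0]]);A=np.array([.6185,.0745])
    P=[]
    for r,s in((.05,.004),(.074,.004),(.074,-.004),(.05,-.004)):
        P.append(((proj(c,[*(A+r*u+s*v),.115])-[x0,y0]+.5)*k-.5))
    cv2.polylines(f,[np.round(P).astype(int)],True,col,1)
    P=[((proj(c,[*(A+r*u+s*v),.0845])-[x0,y0]+.5)*k-.5) for r,s in((.04,.008),(.072,.008),(.08,0),(.072,-.008),(.04,-.008))]
    cv2.polylines(f,[np.round(P).astype(int)],False,col,1)
cv2.imwrite(out,f)
E
python3 ov.py scene1 pics/ov1.png 300 200 70 65 .25
python3 ov.py scene10 pics/ov10.png 320 200 70 65 -1.25 -1.1
python3 -c "
import cv2,numpy as np
cv2.imwrite('pics/ov.png',cv2.resize(np.hstack([cv2.imread('pics/ov1.png')[:,80:460],cv2.imread('pics/ov10.png')[:,80:460]]),None,fx=1,fy=1))"
```

```text
(no output)
```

View pics/ov.png

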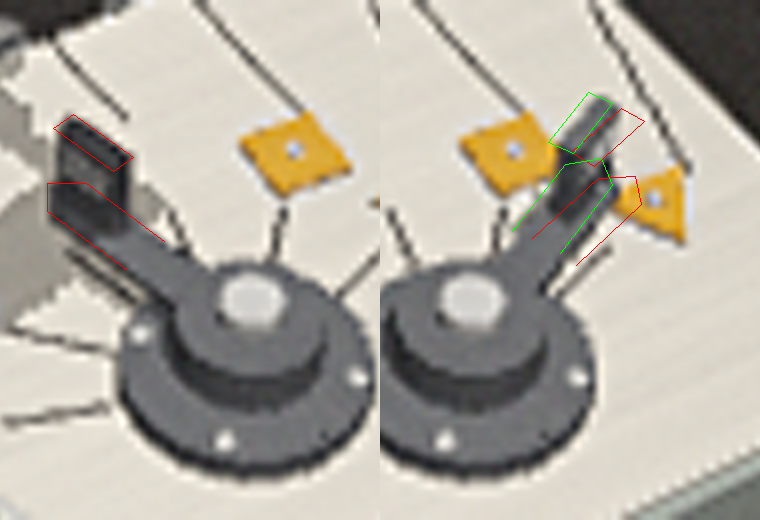

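The overlay puts the lever at about -1.12, which is past half-way but not fully at -1.25. I'll check whether it is still settling.

arm_command(
  deltas=[
    {"dx": 0, "dy": 0, "dz": 0, "rx": 0, "ry": 0, "rz": 0, "gripper": 0},
    {"dx": 0, "dy": 0, "dz": 0, "rx": 0, "ry": 0, "rz": 0, "gripper": 0},
  ],
)

```text
time_s: 7.2
tool_pos: [0.5079, 0.0056, 0.2262]
orientation: [0.001, 0.923, 0.384, 0.0]
wrist_force: [0.1, -0.2, 0.5]
width: 0.0006
```

```bash
python3 snap.py 11 scene top; python3 ov.py scene11 pics/ov11.png 320 200 70 65 -1.25 -1.1;python3 -c "
import cv2,numpy as np
a=cv2.resize(cv2.imread('pics/t11.png'),(0,0),fx=.65,fy=.65);b=cv2.imread('pics/ov11.png')[:390,80:480]
cv2.imwrite('pics/ovb.png',np.hstack([a[:390],b[:len(a[:390])]]))"
```

```text
7.2 [0.5079 0.0056 0.2262] yawy -0.782 F [ 0.09 -0.16  0.53]
```

View pics/ovb.png

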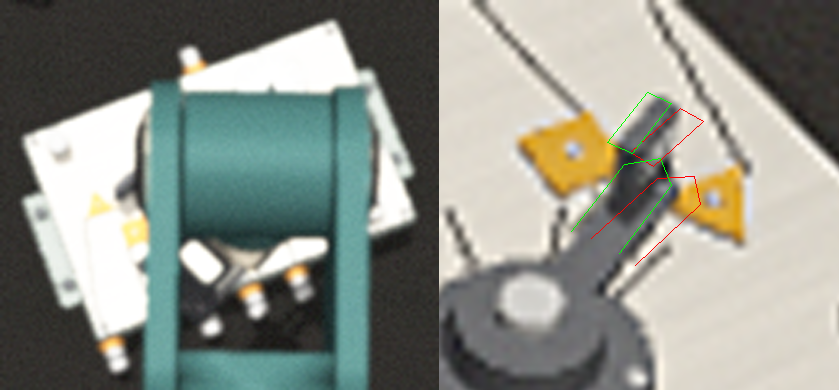

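The arm hides the selector in the top view. I'll move aside to the right to measure the lever from above.

arm_command(
  deltas=[
    {"dx": 0, "dy": -0.045, "dz": 0, "rx": 0, "ry": 0, "rz": 0, "gripper": 0},
    {"dx": 0, "dy": -0.09, "dz": 0, "rx": 0, "ry": 0, "rz": 0, "gripper": 0},
    {"dx": 0, "dy": -0.135, "dz": 0, "rx": 0, "ry": 0, "rz": 0, "gripper": 0},
    {"dx": 0, "dy": -0.18, "dz": 0, "rx": 0, "ry": 0, "rz": 0, "gripper": 0},
    {"dx": 0, "dy": -0.22, "dz": 0, "rx": 0, "ry": 0, "rz": 0, "gripper": 0},
  ],
)

```text
time_s: 7.8
tool_pos: [0.5085, -0.2147, 0.225]
orientation: [0.0, 0.923, 0.385, -0.001]
wrist_force: [0.3, 0.2, -0.5]
width: 0.0008
```

```bash
python3 snap.py 12 scene top; python3 ov.py top12 pics/ov12.png 280 150 60 60 -1.25 -1.1; python3 ov.py top0 pics/ov12b.png 290 150 60 60 .25;python3 -c "
import cv2,numpy as np
cv2.imwrite('pics/ovc.png',np.hstack([cv2.imread('pics/ov12b.png')[:,:400],cv2.imread('pics/ov12.png')[:,:400]]))"
```

```text
7.8 [ 0.5085 -0.2147  0.225 ] yawy -0.78 F [ 0.28  0.24 -0.5 ]
```

View pics/ovc.png

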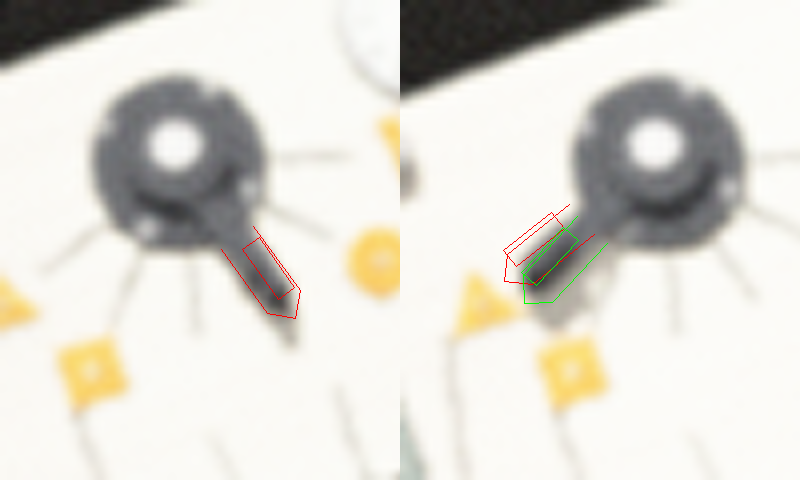

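Both views agree that the lever rests at about -1.12. It has crossed into the last click but friction is holding it short of the centre, so I'll go back and nudge it on.

```bash
python3 - <<'E'
from tr import *
D([(-1.15,.018)])
E
```

```text
-1.15 0.018 [0.0447 0.3169] -0.028
```

arm_command(
  deltas=[
    {"dx": 0.006, "dy": 0.045, "dz": 0, "rx": 0, "ry": 0, "rz": 0, "gripper": 0},
    {"dx": 0.012, "dy": 0.09, "dz": 0, "rx": 0, "ry": 0, "rz": 0, "gripper": 0},
    {"dx": 0.018, "dy": 0.135, "dz": 0, "rx": 0, "ry": 0, "rz": 0, "gripper": 0},
    {"dx": 0.025, "dy": 0.18, "dz": 0, "rx": 0, "ry": 0, "rz": 0, "gripper": 0},
    {"dx": 0.032, "dy": 0.225, "dz": 0, "rx": 0, "ry": 0, "rz": 0, "gripper": 0},
    {"dx": 0.04, "dy": 0.27, "dz": 0, "rx": 0, "ry": 0, "rz": -0.03, "gripper": 0},
    {"dx": 0.0447, "dy": 0.31, "dz": 0, "rx": 0, "ry": 0, "rz": -0.03, "gripper": 0},
    {"dx": 0.0447, "dy": 0.317, "dz": -0.02, "rx": 0, "ry": 0, "rz": -0.03, "gripper": 0},
    {"dx": 0.0447, "dy": 0.317, "dz": -0.06, "rx": 0, "ry": 0, "rz": -0.03, "gripper": 0},
    {"dx": 0.0447, "dy": 0.317, "dz": -0.1, "rx": 0, "ry": 0, "rz": -0.03, "gripper": 0},
    {"dx": 0.0447, "dy": 0.317, "dz": -0.132, "rx": 0, "ry": 0, "rz": -0.03, "gripper": 0},
    {"dx": 0.0447, "dy": 0.317, "dz": -0.132, "rx": 0, "ry": 0, "rz": -0.03, "gripper": 0},
  ],
)

```text
time_s: 9.1
tool_pos: [0.5505, 0.1018, 0.0875]
orientation: [-0.001, 0.929, 0.371, -0.005]
wrist_force: [-0.4, 1.8, 0.2]
width: 0.0004
```

```bash
python3 snap.py; python3 - <<'E'
from tr import *
D([(-1.15,.01),(-1.13,.002),(-1.15,0),(-1.2,0),(-1.22,0)])
E
```

```text
9.1 [0.5505 0.1018 0.0875] yawy -0.812 F [-0.44  1.77  0.22]
-1.15 0.01 [0.0083 0.0043] 0.001
-1.13 0.002 [0.0134 0.0087] 0.021
-1.15 0 [0.0156 0.0112] 0.001
-1.2 0 [0.0176 0.0138] -0.049
-1.22 0 [0.0184 0.0148] -0.069
```

arm_command(
  deltas=[
    {"dx": 0.0, "dy": 0.0, "dz": 0.005, "rx": 0, "ry": 0, "rz": 0, "gripper": 0},
    {"dx": 0.008, "dy": 0.0045, "dz": 0.005, "rx": 0, "ry": 0, "rz": 0, "gripper": 0},
    {"dx": 0.0134, "dy": 0.0087, "dz": 0.005, "rx": 0, "ry": 0, "rz": 0, "gripper": 0},
    {"dx": 0.0156, "dy": 0.0112, "dz": 0.005, "rx": 0, "ry": 0, "rz": 0, "gripper": 0},
    {"dx": 0.0166, "dy": 0.0125, "dz": 0.005, "rx": 0, "ry": 0, "rz": -0.025, "gripper": 0},
    {"dx": 0.0176, "dy": 0.0138, "dz": 0.005, "rx": 0, "ry": 0, "rz": -0.05, "gripper": 0},
    {"dx": 0.0176, "dy": 0.0138, "dz": 0.005, "rx": 0, "ry": 0, "rz": -0.05, "gripper": 0},
  ],
)

```text
time_s: 9.8
tool_pos: [0.5681, 0.1156, 0.0926]
orientation: [-0.001, 0.938, 0.346, -0.005]
wrist_force: [-0.2, 0.5, -0.5]
width: 0.0006
```

```bash
python3 snap.py 13 scene; python3 ov.py scene13 pics/ov13.png 320 195 70 65 -1.25 -1.1; python3 - <<'E'
from tr import *
D([(-1.2,.0),(-1.22,0),(-1.25,0),(-1.28,0)])
E
```

```text
9.8 [0.5681 0.1156 0.0926] yawy -0.863 F [-0.21  0.45 -0.55]
-1.2 0.0 [-0.  0.] 0.001
-1.22 0 [0.0008 0.001 ] -0.019
-1.25 0 [0.0021 0.0025] -0.049
-1.28 0 [0.0034 0.0039] -0.079
```

View pics/ov13.png

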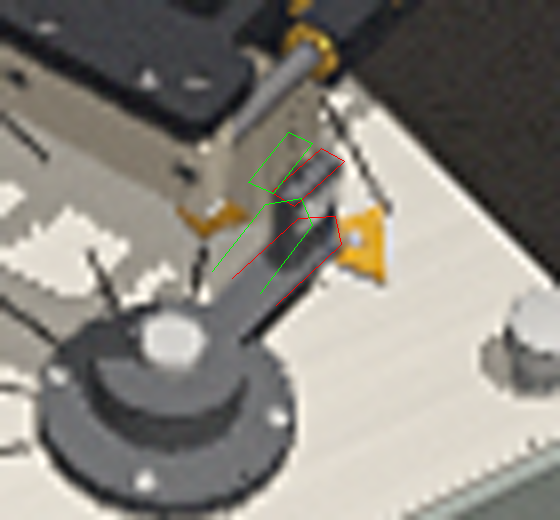

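The lever now matches the -1.25 overlay with about 0 N on the finger. I'll back off and look from both cameras on the way to the plunger.

arm_command(
  deltas=[
    {"dx": -0.008, "dy": -0.006, "dz": 0, "rx": 0, "ry": 0, "rz": 0, "gripper": 0},
    {"dx": -0.016, "dy": -0.012, "dz": 0, "rx": 0, "ry": 0, "rz": 0, "gripper": 0},
    {"dx": -0.018, "dy": -0.014, "dz": 0.04, "rx": 0, "ry": 0, "rz": 0, "gripper": 0},
    {"dx": -0.02, "dy": -0.03, "dz": 0.08, "rx": 0, "ry": 0, "rz": 0, "gripper": 0},
    {"dx": -0.03, "dy": -0.07, "dz": 0.1, "rx": 0, "ry": 0, "rz": 0, "gripper": 0},
    {"dx": -0.03, "dy": -0.115, "dz": 0.1, "rx": 0, "ry": 0, "rz": 0, "gripper": 0},
    {"dx": -0.03, "dy": -0.16, "dz": 0.1, "rx": 0, "ry": 0, "rz": 0, "gripper": 0},
    {"dx": -0.03, "dy": -0.205, "dz": 0.1, "rx": 0, "ry": 0, "rz": 0, "gripper": 0},
    {"dx": -0.03, "dy": -0.25, "dz": 0.1, "rx": 0, "ry": 0, "rz": 0, "gripper": 0},
    {"dx": -0.03, "dy": -0.29, "dz": 0.1, "rx": 0, "ry": 0, "rz": 0, "gripper": 0},
    {"dx": -0.03, "dy": -0.32, "dz": 0.1, "rx": 0, "ry": 0, "rz": 0, "gripper": 0},
  ],
)

```text
time_s: 10.95
tool_pos: [0.5367, -0.207, 0.1927]
orientation: [-0.001, 0.938, 0.346, -0.005]
wrist_force: [0.6, 0.3, -1.0]
width: 0.0003
```

```bash
python3 snap.py 14 scene top; python3 ov.py scene14 pics/ov14.png 320 195 50 65 -1.25 ; python3 ov.py top14 pics/ov14b.png 280 150 50 65 -1.25;python3 -c "
import cv2,numpy as np
cv2.imwrite('pics/ovd.png',np.hstack([cv2.imread('pics/ov14.png'),cv2.imread('pics/ov14b.png')]))"
```

```text
10.95 [ 0.5367 -0.207   0.1927] yawy -0.864 F [ 0.58  0.27 -0.96]
```

View pics/ovd.png

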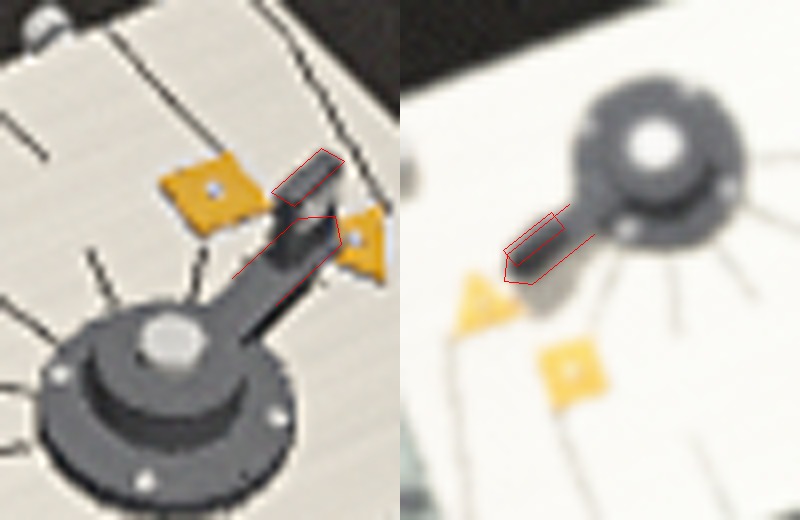

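The overlay fits within about 1 px. I'll put a number on it by comparing dark-tab centroids with the known starting click.

```bash
python3 - <<'E'
from h import *
A=np.array([.6185,.0745])
def ang(n,thr):
    c=load(n);g=cv2.cvtColor(c['frame'],cv2.COLOR_RGB2GRAY).astype(float);H,W=g.shape
    g=cv2.resize(g,None,fx=4,fy=4,interpolation=cv2.INTER_CUBIC)
    # sample pixels' plane points at lever height z=.0845 ; keep radius 44..85 mm, weighted by darkness
    uu,vv=np.meshgrid(np.arange(270*4,370*4,2),np.arange(140*4,250*4,2))
    pts=[];wt=[]
    for u,v in zip(uu.ravel(),vv.ravel()):
        I=g[v,u]
        if I<thr:
            p=onz(c,((u+.5)/4-.5,(v+.5)/4-.5),Z)[:2]-A;r=np.hypot(*p);a=np.arctan2(p[1],p[0])-3.4806
            a=(a+np.pi)%(2*np.pi)-np.pi
            if .048<r<.078 and abs(a)<1.6: pts.append(p);wt.append(thr-I)
    pts=np.array(pts);m=np.average(pts,axis=0,weights=wt)
    a=np.arctan2(m[1],m[0])-3.4806; return round((a+np.pi)%(2*np.pi)-np.pi,3),len(pts),round(np.hypot(*m),4)
for Z in (.0845,.115):
  for thr in (70,100,130):
    print(Z,thr,[(n,ang(n,thr)) for n in('top0','top12','top14')])
E
```

```text
Traceback (most recent call last):
ZeroDivisionError: Weights sum to zero, can't be normalized
```

```bash
python3 - <<'E'
from h import *
def ang(n,thr,Z,A):
    c=load(n);g=cv2.cvtColor(c['frame'],cv2.COLOR_RGB2GRAY).astype(float)
    g=cv2.resize(g,None,fx=4,fy=4,interpolation=cv2.INTER_CUBIC)
    pts=[];wt=[]
    for u in range(1080,1480,3):
      for v in range(560,1000,3):
        I=g[v,u]
        if I<thr:
            p=onz(c,((u+.5)/4-.5,(v+.5)/4-.5),Z)[:2]-A;r=np.hypot(*p);a=(np.arctan2(p[1],p[0])-3.4806+np.pi)%(2*np.pi)-np.pi
            if .048<r<.078 and abs(a)<1.6: pts.append(p);wt.append(thr-I)
    if not pts:return None
    m=np.average(pts,axis=0,weights=wt)
    a=np.arctan2(m[1],m[0])-3.4806; return round((a+np.pi)%(2*np.pi)-np.pi,3),len(pts),round(np.hypot(*m),4)
c=load('top0')
# flange centroid axis in top cam: tags round/square in top
for A in ([.6185,.0745],[.6200,.0754]):
 for Z in (.0845,.1):
  for thr in (110,):
    print(A,Z,thr,[(n,ang(n,thr,Z,np.array(A))) for n in('top0','top12','top14')])
E
```

```text
[0.6185, 0.0745] 0.0845 110 [('top0', (np.float64(0.216), 30, np.float64(0.0639))), ('top12', (np.float64(-1.132), 44, np.float64(0.0623))), ('top14', (np.float64(-1.252), 51, np.float64(0.0622)))]
[0.6185, 0.0745] 0.1 110 [('top0', (np.float64(0.195), 30, np.float64(0.0662))), ('top12', (np.float64(-1.089), 45, np.float64(0.0635))), ('top14', (np.float64(-1.206), 51, np.float64(0.0632)))]
[0.62, 0.0754] 0.0845 110 [('top0', (np.float64(0.215), 30, np.float64(0.0656))), ('top12', (np.float64(-1.105), 45, np.float64(0.0626))), ('top14', (np.float64(-1.224), 51, np.float64(0.0624)))]
[0.62, 0.0754] 0.1 110 [('top0', (np.float64(0.195), 30, np.float64(0.068))), ('top12', (np.float64(-1.063), 45, np.float64(0.064))), ('top14', (np.float64(-1.179), 52, np.float64(0.0635)))]
```

The estimates range from -1.18 to -1.25. There is plenty of time, so I'll make one more gentle nudge to the exact click position.

```bash
python3 - <<'E'
from tr import *
D([(-1.23,.018)])
E
```

```text
-1.23 0.018 [0.0185 0.3134] -0.026
```

arm_command(
  deltas=[
    {"dx": 0.0, "dy": 0.045, "dz": 0.01, "rx": 0, "ry": 0, "rz": 0, "gripper": 0},
    {"dx": 0.0, "dy": 0.09, "dz": 0.01, "rx": 0, "ry": 0, "rz": 0, "gripper": 0},
    {"dx": 0.0, "dy": 0.135, "dz": 0.01, "rx": 0, "ry": 0, "rz": 0, "gripper": 0},
    {"dx": 0.005, "dy": 0.18, "dz": 0.01, "rx": 0, "ry": 0, "rz": 0, "gripper": 0},
    {"dx": 0.01, "dy": 0.225, "dz": 0.01, "rx": 0, "ry": 0, "rz": 0, "gripper": 0},
    {"dx": 0.015, "dy": 0.27, "dz": 0.0, "rx": 0, "ry": 0, "rz": -0.026, "gripper": 0},
    {"dx": 0.0185, "dy": 0.305, "dz": 0, "rx": 0, "ry": 0, "rz": -0.026, "gripper": 0},
    {"dx": 0.0185, "dy": 0.3134, "dz": -0.02, "rx": 0, "ry": 0, "rz": -0.026, "gripper": 0},
    {"dx": 0.0185, "dy": 0.3134, "dz": -0.06, "rx": 0, "ry": 0, "rz": -0.026, "gripper": 0},
    {"dx": 0.0185, "dy": 0.3134, "dz": -0.09, "rx": 0, "ry": 0, "rz": -0.026, "gripper": 0},
    {"dx": 0.0185, "dy": 0.3134, "dz": -0.099, "rx": 0, "ry": 0, "rz": -0.026, "gripper": 0},
    {"dx": 0.0185, "dy": 0.3134, "dz": -0.099, "rx": 0, "ry": 0, "rz": -0.026, "gripper": 0},
  ],
)

```text
time_s: 12.25
tool_pos: [0.5544, 0.1058, 0.0927]
orientation: [-0.001, 0.943, 0.333, -0.006]
wrist_force: [-0.6, -0.5, 0.1]
width: 0.0007
```

```bash
python3 snap.py; python3 - <<'E'
from tr import *
D([(-1.23,.01),(-1.23,.005),(-1.2,0),(-1.22,0),(-1.24,0)])
E
```

```text
12.25 [0.5544 0.1058 0.0927] yawy -0.891 F [-0.6  -0.53  0.13]
-1.23 0.01 [0.0072 0.005 ] 0.0
-1.23 0.005 [0.011  0.0081] 0.0
-1.2 0 [0.0137 0.0098] 0.03
-1.22 0 [0.0145 0.0108] 0.01
-1.24 0 [0.0154 0.0117] -0.01
```

arm_command(
  deltas=[
    {"dx": 0.0072, "dy": 0.005, "dz": 0, "rx": 0, "ry": 0, "rz": 0, "gripper": 0},
    {"dx": 0.011, "dy": 0.0081, "dz": 0, "rx": 0, "ry": 0, "rz": 0, "gripper": 0},
    {"dx": 0.0137, "dy": 0.0098, "dz": 0, "rx": 0, "ry": 0, "rz": 0, "gripper": 0},
    {"dx": 0.0145, "dy": 0.0108, "dz": 0, "rx": 0, "ry": 0, "rz": 0, "gripper": 0},
  ],
)

```text
time_s: 12.65
tool_pos: [0.5695, 0.1169, 0.0934]
orientation: [-0.001, 0.943, 0.333, -0.006]
wrist_force: [-0.6, -0.0, -0.3]
width: 0.0007
```

arm_command(
  deltas=[
    {"dx": 0.0005, "dy": 0.0006, "dz": 0, "rx": 0, "ry": 0, "rz": -0.01, "gripper": 0},
    {"dx": 0.0009, "dy": 0.001, "dz": 0, "rx": 0, "ry": 0, "rz": -0.02, "gripper": 0},
    {"dx": 0.0009, "dy": 0.001, "dz": 0, "rx": 0, "ry": 0, "rz": -0.02, "gripper": 0},
  ],
)

```text
time_s: 12.95
tool_pos: [0.5704, 0.1178, 0.0935]
orientation: [-0.001, 0.946, 0.324, -0.006]
wrist_force: [-0.0, 0.1, 0.0]
width: 0.0003
```

```bash
python3 snap.py; python3 - <<'E'
from tr import *
D([(-1.2,0),(-1.22,0),(-1.24,0)])
E
```

```text
12.95 [0.5704 0.1178 0.0935] yawy -0.912 F [-0.03  0.12  0.05]
-1.2 0 [-0.0024 -0.0023] 0.051
-1.22 0 [-0.0015 -0.0013] 0.031
-1.24 0 [-0.0007 -0.0003] 0.011
```

There is no force at the -1.25 position, so the lever is seated. I'll back off, rise and move over the plunger at (0.614, -0.1005).

arm_command(
  deltas=[
    {"dx": -0.008, "dy": -0.006, "dz": 0, "rx": 0, "ry": 0, "rz": 0, "gripper": 0},
    {"dx": -0.017, "dy": -0.013, "dz": 0, "rx": 0, "ry": 0, "rz": 0, "gripper": 0},
    {"dx": -0.018, "dy": -0.014, "dz": 0.045, "rx": 0, "ry": 0, "rz": 0, "gripper": 0},
    {"dx": -0.018, "dy": -0.03, "dz": 0.08, "rx": 0, "ry": 0, "rz": 0, "gripper": 0},
    {"dx": -0.01, "dy": -0.075, "dz": 0.09, "rx": 0, "ry": 0, "rz": 0, "gripper": 0},
    {"dx": 0.005, "dy": -0.115, "dz": 0.09, "rx": 0, "ry": 0, "rz": 0, "gripper": 0},
    {"dx": 0.02, "dy": -0.155, "dz": 0.09, "rx": 0, "ry": 0, "rz": 0, "gripper": 0},
    {"dx": 0.035, "dy": -0.195, "dz": 0.09, "rx": 0, "ry": 0, "rz": 0, "gripper": 0},
    {"dx": 0.0436, "dy": -0.2183, "dz": 0.08, "rx": 0, "ry": 0, "rz": 0, "gripper": 0},
    {"dx": 0.0436, "dy": -0.2183, "dz": 0.06, "rx": 0, "ry": 0, "rz": 0, "gripper": 0},
    {"dx": 0.0436, "dy": -0.2183, "dz": 0.06, "rx": 0, "ry": 0, "rz": 0, "gripper": 0},
  ],
)

```text
time_s: 14.05
tool_pos: [0.6123, -0.1013, 0.1508]
orientation: [-0.002, 0.946, 0.323, -0.007]
wrist_force: [-0.1, 0.2, -0.2]
width: 0.0004
```

```bash
python3 snap.py 15 scene top; python3 ov.py scene15 pics/ov15.png 320 195 50 65 -1.25 ; python3 -c "
import cv2,numpy as np
a=cv2.imread('pics/s15.png');a=cv2.resize(a,None,fx=.65,fy=.65);b=cv2.imread('pics/ov15.png')[:len(a),80:]
cv2.imwrite('pics/ove.png',np.hstack([a,b]))"
```

```text
14.05 [ 0.6123 -0.1013  0.1508] yawy -0.913 F [-0.11  0.19 -0.2 ]
```

View pics/ove.png

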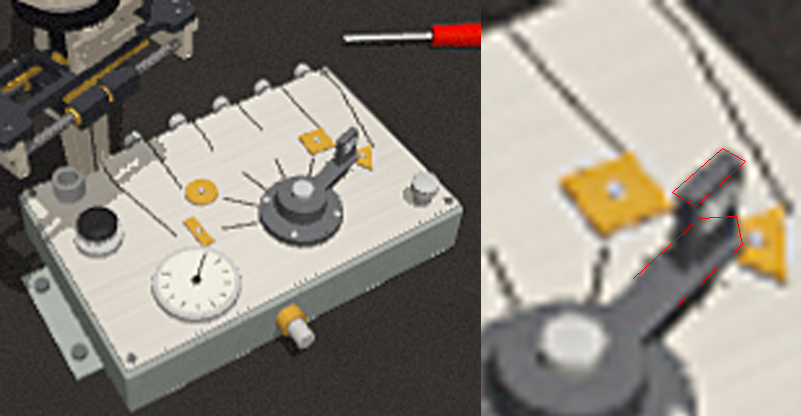

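The lever did not move during the last nudge and lies on the -1.25 overlay, so it is resting in the triangle's click. The finger is over the black plunger. Now I'll descend.

arm_command(
  deltas=[
    {"dx": 0.0015, "dy": 0.001, "dz": -0.025, "rx": 0, "ry": 0, "rz": 0, "gripper": 0},
    {"dx": 0.0015, "dy": 0.001, "dz": -0.045, "rx": 0, "ry": 0, "rz": 0, "gripper": 0},
    {"dx": 0.0015, "dy": 0.001, "dz": -0.057, "rx": 0, "ry": 0, "rz": 0, "gripper": 0},
    {"dx": 0.0015, "dy": 0.001, "dz": -0.06, "rx": 0, "ry": 0, "rz": 0, "gripper": 0},
    {"dx": 0.0015, "dy": 0.001, "dz": -0.06, "rx": 0, "ry": 0, "rz": 0, "gripper": 0},
  ],
)

```text
time_s: 14.65
tool_pos: [0.615, -0.0993, 0.0945]
orientation: [-0.001, 0.946, 0.324, -0.005]
wrist_force: [-0.3, -0.7, 0.4]
width: 0.0005
```

```bash
python3 snap.py 16 scene
```

```text
14.65 [ 0.615  -0.0993  0.0945] yawy -0.912 F [-0.28 -0.71  0.44]
```

View pics/s16.png

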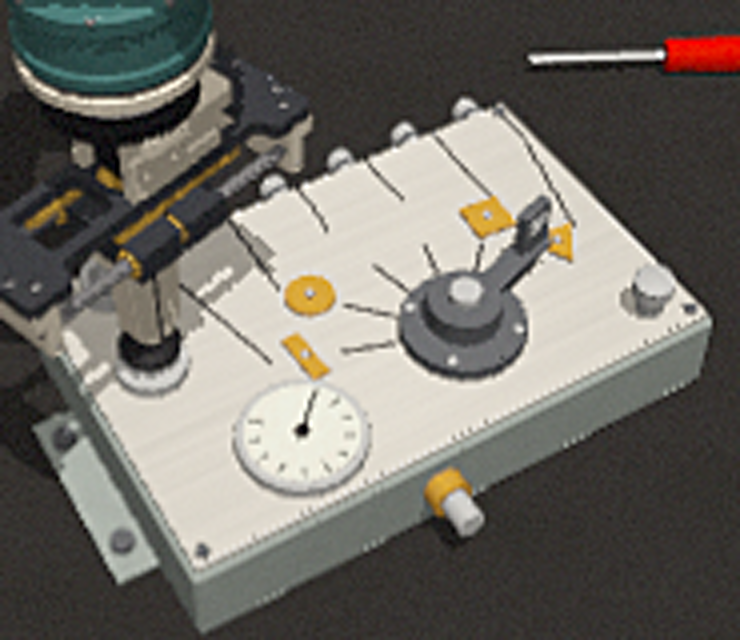

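The finger is centred over the black head at about (150,350). Pressing down gently.

arm_command(
  deltas=[
    {"dx": -0.001, "dy": -0.001, "dz": -0.003, "rx": 0, "ry": 0, "rz": 0, "gripper": 0},
    {"dx": -0.001, "dy": -0.001, "dz": -0.005, "rx": 0, "ry": 0, "rz": 0, "gripper": 0},
    {"dx": -0.001, "dy": -0.001, "dz": -0.007, "rx": 0, "ry": 0, "rz": 0, "gripper": 0},
    {"dx": -0.001, "dy": -0.001, "dz": -0.009, "rx": 0, "ry": 0, "rz": 0, "gripper": 0},
    {"dx": -0.001, "dy": -0.001, "dz": -0.0105, "rx": 0, "ry": 0, "rz": 0, "gripper": 0},
    {"dx": -0.001, "dy": -0.001, "dz": -0.0105, "rx": 0, "ry": 0, "rz": 0, "gripper": 0},
  ],
)

```text
time_s: 15.3
tool_pos: [0.6143, -0.1004, 0.0846]
orientation: [-0.001, 0.946, 0.324, -0.005]
wrist_force: [-1.3, 0.0, 3.6]
width: 0.0008
```

```bash
python3 snap.py
```

```text
15.3 [ 0.6143 -0.1004  0.0846] yawy -0.912 F [-1.25  0.01  3.62]
```

arm_command(
  deltas=[
    {"dx": 0, "dy": 0, "dz": -0.001, "rx": 0, "ry": 0, "rz": 0, "gripper": 0},
    {"dx": 0, "dy": 0, "dz": -0.002, "rx": 0, "ry": 0, "rz": 0, "gripper": 0},
    {"dx": 0, "dy": 0, "dz": -0.003, "rx": 0, "ry": 0, "rz": 0, "gripper": 0},
    {"dx": 0, "dy": 0, "dz": -0.003, "rx": 0, "ry": 0, "rz": 0, "gripper": 0},
  ],
)

```text
time_s: 15.7
tool_pos: [0.6144, -0.1004, 0.0822]
orientation: [-0.001, 0.946, 0.324, -0.005]
wrist_force: [-2.8, -0.7, 9.7]
width: 0.0005
```

```bash
python3 snap.py
```

```text
15.7 [ 0.6144 -0.1004  0.0822] yawy -0.912 F [-2.78 -0.74  9.68]
```

The force is 9.7 N, above the spring's 5 N, so the plunger is on its hard stop. I'll add a small margin and hold.

arm_command(
  deltas=[
    {"dx": 0, "dy": 0, "dz": -0.001, "rx": 0, "ry": 0, "rz": 0, "gripper": 0},
    {"dx": 0, "dy": 0, "dz": -0.001, "rx": 0, "ry": 0, "rz": 0, "gripper": 0},
    {"dx": 0, "dy": 0, "dz": -0.001, "rx": 0, "ry": 0, "rz": 0, "gripper": 0},
    {"dx": 0, "dy": 0, "dz": -0.001, "rx": 0, "ry": 0, "rz": 0, "gripper": 0},
  ],
)

```text
time_s: 16.1
tool_pos: [0.6145, -0.1004, 0.0822]
orientation: [-0.001, 0.946, 0.324, -0.005]
wrist_force: [-5.3, 0.5, 13.0]
width: 0.0002
```

```bash
python3 snap.py 17 scene top
```

```text
16.1 [ 0.6145 -0.1004  0.0822] yawy -0.912 F [-5.27  0.48 12.96]
```

View pics/s17.png

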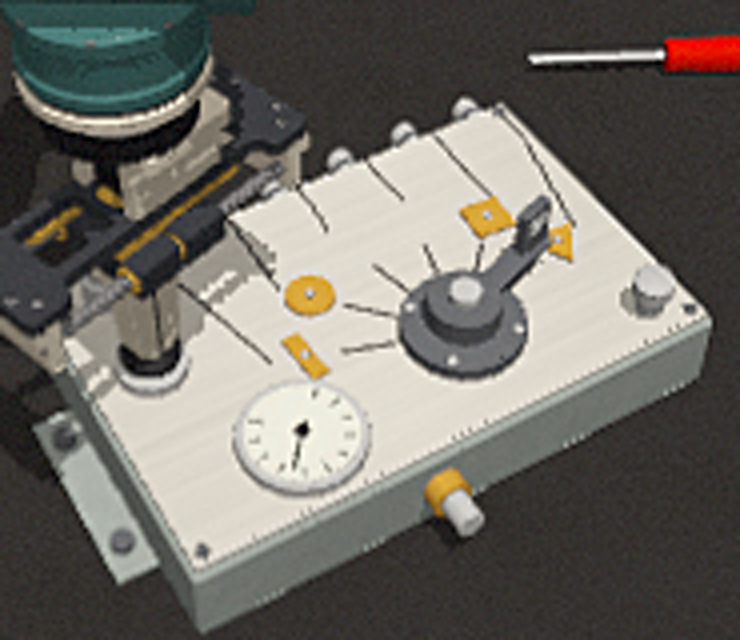

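The TCP stays at z 0.0822 while the force rises to 13 N, so the plunger is fully down. The needle has swung from (315,395) to (297,465), and the lever at (535,220) still points at the triangle. I'll hand it in while holding the plunger.

```bash
python3 -c "
from cell import *
print(job_done())"
```

```text
the job is handed in; nothing more can be done
None
```

The selector lever now rests in the click at -1.25 rad, which points at the triangular tag. I handed the job in at about 16 s of the 48 s, with the plunger held fully down.

- **Selector:** I pushed the tab clockwise with the closed fingertips, three clicks from +0.25. After the last push the lever stopped short, at about -1.12 rad. I nudged it again and it moved to the -1.25 overlay. A further nudge to that spot met no force and did not move it.
- **Plunger:** The tool stopped 6 mm below the plunger's raised height, and the force rose from 9.7 to 13 N without further travel. The gauge needle had swung round and the lever had not moved.
- **Where the checks disagreed:** Top-camera estimates of the final lever angle ran from -1.18 to -1.25 rad, depending on the assumed height and axis. The scene view matched -1.25 within about a pixel.
- **Other items:** Nothing else on the console or bench appeared to move in the pictures. I did not measure those items separately.

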